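# Click-test and sort printer kit parts

### The job

Sort the four loose printer parts. One of the two black switches no longer latches, so click their buttons all the way down and let go to find out which: the switch whose button stays down is good and goes, still latched, into one bay of the two-bay tray, with the stepper motor in the other bay, while the switch whose button springs back goes into the round dish; the short aluminium bar goes flat into the long undivided tray. Leave the switches and the motor standing upright and everything let go, resting on the floor of its tray or dish.

Things in the scene. Friction and masses are not known exactly. Their poses are not given: they have to be found in the camera images.
- switch_a: one of two push-button switches that look alike: black upright housing 40 x 40 mm, 36 mm high, about 110 g; a metal cap 24 mm across stands 12 mm out of the middle of its top (cap top 48 mm up). The cap goes 8 mm straight down with 2 to 4 N. On one switch it then stays down, on the other it springs back; only clicking shows which. Origin: centre of the underside, z up, x, y square to the sides
- switch_b: the other switch of the same make and size; see switch_a. Origin: centre of the underside, axes as there
- switch_a_cap (a joint): how far the cap of switch_a is pressed in, m: 0 = fully out, 0.008 = fully down
- switch_b_cap (a joint): how far the cap of switch_b is pressed in, m: 0 = fully out, 0.008 = fully down
- motor: stepper motor standing upright on the table: square block 42 x 42 mm, 40 mm high, silver ends and dark middle, with a low round boss and a thin 5 mm shaft on top reaching 58 mm up; about 280 g. Origin: centre of the underside, z up along the shaft, x and y square to its sides
- bar: short square bar of aluminium profile lying on the table, 110 mm long, 20 x 20 mm, with a dark groove along each side; about 60 g. Origin: the middle of the bar (10 mm above what it lies on); x runs along its length
- bay_tray: fixed shallow grey plastic tray, 196 x 100 mm outside, 13 mm high, split by one wall across its middle into two equal square bays, each about 92 x 92 mm inside; walls and floor 4 mm thick, so walls stand 9 mm above the floor. Origin: centre of the underside; x runs along its length; bay centres lie at x = +49 and -49 mm, floor at z = 4 mm
- long_tray: fixed shallow plywood tray without divider, 150 x 68 mm outside, 142 x 60 mm inside, 12 mm high; walls and floor 4 mm thick, so walls stand 8 mm above the floor. Origin: centre of the underside; x runs along its length; floor at z = 4 mm
- dish: fixed shallow round steel dish, 114 mm across the rim and 13 mm high, flat floor about 98 mm across at z = 4 mm. Origin: centre of the underside
There are look-alikes about, which are no part of the job. Leave any green or purple look-alike of the switch_b alone.

How it is judged:
At the end, for the whole second after the job is handed in: Switch that latches (cap over 6 mm in) and motor upright within 0.12 rad on the bay tray floor, one per bay, within 35 mm of its centre in x and y; other (cap out) upright on the dish floor within 35 mm of centre; bar flat in the long tray within 30 mm along, 28 mm across; all let go, at rest (((value of joint switch_a_cap above 0.006 m and value of joint switch_b_cap below 0.002 m and ((x of switch_a in the frame of bay_tray between 0.015 and 0.085 m and y of switch_a in the frame of bay_tray between -0.035 and 0.035 m and z of switch_a in the frame of bay_tray between 0 and 0.008 m and angle between each of switch_a, motor's own z axis and vertical below 0.12 rad and x of motor in the frame of bay_tray between -0.085 and -0.015 m and y of motor in the frame of bay_tray between -0.035 and 0.035 m and z of motor in the frame of bay_tray between 0 and 0.008 m) or (x of switch_a in the frame of bay_tray between -0.085 and -0.015 m and y of switch_a in the frame of bay_tray between -0.035 and 0.035 m and z of switch_a in the frame of bay_tray between 0 and 0.008 m and angle between each of switch_a, motor's own z axis and vertical below 0.12 rad and x of motor in the frame of bay_tray between 0.015 and 0.085 m and y of motor in the frame of bay_tray between -0.035 and 0.035 m and z of motor in the frame of bay_tray between 0 and 0.008 m)) and horizontal distance between switch_b and dish below 0.035 m and z of switch_b in the frame of dish between 0 and 0.008 m and angle between switch_b's own z axis and vertical below 0.12 rad) or (value of joint switch_b_cap above 0.006 m and value of joint switch_a_cap below 0.002 m and ((x of switch_b in the frame of bay_tray between 0.015 and 0.085 m and y of switch_b in the frame of bay_tray between -0.035 and 0.035 m and z of switch_b in the frame of bay_tray between 0 and 0.008 m and angle between each of switch_b, motor's own z axis and vertical below 0.12 rad and x of motor in the frame of bay_tray between -0.085 and -0.015 m and y of motor in the frame of bay_tray between -0.035 and 0.035 m and z of motor in the frame of bay_tray between 0 and 0.008 m) or (x of switch_b in the frame of bay_tray between -0.085 and -0.015 m and y of switch_b in the frame of bay_tray between -0.035 and 0.035 m and z of switch_b in the frame of bay_tray between 0 and 0.008 m and angle between each of switch_b, motor's own z axis and vertical below 0.12 rad and x of motor in the frame of bay_tray between 0.015 and 0.085 m and y of motor in the frame of bay_tray between -0.035 and 0.035 m and z of motor in the frame of bay_tray between 0 and 0.008 m)) and horizontal distance between switch_a and dish below 0.035 m and z of switch_a in the frame of dish between 0 and 0.008 m and angle between switch_a's own z axis and vertical below 0.12 rad)) and x of bar in the frame of long_tray between -0.03 and 0.03 m and y of bar in the frame of long_tray between -0.028 and 0.028 m and z of bar in the frame of long_tray between 0.008 and 0.02 m and angle between bar's own x axis and vertical between 1.45 and 1.69 rad and linear speed of each of switch_a, switch_b, motor, bar below 0.02 m/s and angular speed of each of switch_a, switch_b, motor, bar below 0.2 rad/s); the robot touches nothing.
It also fails if it takes over 122 s, if anything falls off the work surface, if the arm or the gripper's body presses on something with over 40 N, if the wrist force passes 120 N, or if a joint passes its speed limit or range.

### The arm

A 6-joint arm with a two-finger parallel gripper is mounted at the origin on the work surface. World frame = base frame: x ahead of the robot, y to its left, z up, the work surface at z = 0. Lengths are in m, angles in rad, forces in N, time in s.
With the tool pointing down it reaches from about 0.375 to 0.9 m from the base axis. Payload 3.1 kg.
Tool frame: the origin (TCP) lies midway between the tips of the shut fingers; the grasp point (between the pads) lies 19 mm behind it; x points along the fingers, y is the direction in which the jaws open and shut, and the axes are right-handed (so a half turn about x gives the same grasp; the last joint's range is limited). The gripper opens to 87 mm and grips with 3 to 60 N. Pads are 19 mm wide; open, the fingers measure 117 mm over their backs; the gripper's body (75 mm by 190 mm) begins 51 mm behind the grasp point.
Start: joints at [-0.178, 0.527, 1.433, -0, 1.181, -0.178], TCP at [0.625, 0, 0.223] pointing down, gripper open.
Joint ranges: [-3.08, 3.08], [-0.75, 2.2], [0.22, 2.44], [-1.43, 4.57], [0, 2.65], [-2.85, 2.85]. Speed limits (rad/s): [2.79, 2.79, 3.14, 3.14, 3.14, 3.14].

### API

Orientations are given as a unit quaternion [x, y, z, w].
In Python, from rig import get_obs, imaging, robot gives the robot as it stands.
- The arm moves only by the shell command python3 -m inch 'ROWS' [FORCE]. ROWS is JSON, a list of rows, each a list of 3 entries, a list of its own where there are three numbers: the finger opening in mm, from 0 to 87, then the shift along the tool's x, y, z in mm, then the turn, a rotation vector about the tool's x, y, z in degrees. In form: [[grip, [dx, dy, dz], [wx, wy, wz]], ...]. A call has 1 to 12 rows; each row shifts and turns the pose as measured when the row begins, along the tool's axes as they then stand; what a row does not reach is not made up. A row lasts 1/8 s, in which the tool goes at most 62.5 mm and 10.7 degrees, less where a joint would pass 70% of its speed; a pose out of reach is approached as far as the arm can. A call with a gripper value outside its range is refused whole. The fingers move at their own pace and stop on an object; FORCE is the grip in N (left out, the last holds). Time passes only in rows, so rows that do not move let the fingers close. It gives the time, the measured TCP pose, the force and the opening at its end, in the units of the state.
- get_obs(): the state, without advancing time (a new reading comes with each control period).
- imaging.camera(name): name is "scene" or "side" or "wrist"; returns the picture (480x640x3 uint8, red, green, blue); there is no depth.
- imaging.camera_params(name): a dict with "camera_matrix" (3x3 intrinsics, pixels), "xyz" and "rotation" of the camera in the world. Camera axes: x right, y down, z forward; pixel columns grow to the right and rows downward; lengths in m; the calibration is good to about 2 mm. A picture is of the moment at which its call begins: read the wrist's pose just before it. camera_params takes no time and is no camera call; for the wrist camera it gives the pose at the moment of the call.
- robot.hand_in(): hands the job in, once; it reports no verdict.
Trained networks look in the newest picture that a camera, given by its name, has taken for a name from the list of things; names that differ only in an ending like _2 or _b are one class to them, and where a whole thing is asked for, a point or a joint stands for the part that bears it (a point fixed in the world has none). Each returns a list of dicts, best first, with "confidence" (0 to 1); they miss things now and then, are a little off and sometimes report something else, mostly with a low value. They report only what shows in the picture. A call takes as long as a camera call. They do not tell look-alikes from the thing itself.
- imaging.cut_out(camera, target): "pixels" (480x640 bool, what is visible of it) and "box" ([centre column, centre row, width, height] in pixels, round what is visible of it).
- imaging.tip_of(camera, target): "pixel" ([column, row] in pixels: a listed point, or the origin of a listed thing).
The state is a dict: "time": time; "q": joint angles; "joint_velocities": joint speeds; "joint_torque": joint torques, N m; "position": TCP position; "tool_rot": TCP orientation; "ft_force": force on the tool from outside, world axes, zero at the start; "moment": the same for the moment, N m; "grip_width": finger opening in m.
Only numpy, scipy, OpenCV 4.12 (cv2) and the standard library are available. Lean on these libraries where they do the work, as an engineer would, in place of code of your own. Each camera call takes 0.05 s, during which the arm holds its last target. There are 200 camera calls.

## Working session

There is one attempt and no reset: what is moved stays moved. The work goes in short steps, Python scripts to look and compute and a shell command to move; the robot and the scene stay as the last step left them, time stands still between calls to the robot, and variables do not carry over. Pictures are saved under pics/ and viewed, about 12 in all and at most 16, crops included, and the job is handed in when it is done.

```bash
mkdir -p pics; ls
python3 - <<'E'
from rig import get_obs, imaging, robot
import cv2,numpy as np
print(get_obs())
for n in ["scene","side"]:
    im=imaging.camera(n); cv2.imwrite(f"pics/{n}0.png",im[:,:,::-1])
    p=imaging.camera_params(n); print(n,p)
    for t in ["switch_a","motor","bar","bay_tray","long_tray","dish"]:
        for d in imaging.cut_out(n,t): print(n,t,round(d["confidence"],2),np.round(d["box"]))
        for d in imaging.tip_of(n,t): print("  tip",t,round(d["confidence"],2),np.round(d["pixel"]))
print(get_obs()["time"])
E
```

```text
pics
{'time': 0.0, 'q': array([-1.78527813e-01,  5.28454624e-01,  1.43391102e+00, -1.82225529e-05,
        1.18137172e+00, -1.78486365e-01]), 'joint_velocities': array([-1.74772409e-03, -4.52862658e-04, -3.06264898e-04,  2.43934029e-04,
        1.42016009e-05,  1.41041459e-04]), 'joint_torque': array([-5.45745443e-04, -4.40045428e+01, -1.76593530e+01,  6.32597599e-02,
        5.83207863e-02, -1.53719384e-04]), 'position': array([6.24268443e-01, 1.38856974e-04, 2.21575944e-01]), 'tool_rot': array([ 0.49957099,  0.50061055, -0.50044569,  0.49937162]), 'ft_force': array([-0.53343806, -1.00509659,  0.27620599]), 'moment': array([-0.03636469,  0.00651189,  0.00413747]), 'grip_width': 0.08676856725920067}
scene {'camera_matrix': array([[572.63848722,   0.        , 311.11661879],
       [  0.        , 572.63848722, 238.85466874],
       [  0.        ,   0.        ,   1.        ]]), 'xyz': array([ 1.25730088, -0.05663341,  0.97323453]), 'rotation': array([ 0.69680862,  0.62463683, -0.22725827, -0.26951856])}
scene switch_a 0.73 [334. 242.  25.  28.]
scene switch_a 0.73 [421. 197.  20.  21.]

[... 918 characters left out ...]
724038])}
side switch_a 0.9 [263. 152.  23.  28.]
side switch_a 0.86 [221. 173.  22.  23.]
side switch_a 0.83 [269. 178.  23.  26.]
side switch_a 0.78 [294. 237.  25.  31.]
  tip switch_a 0.92 [294. 241.]
  tip switch_a 0.78 [270. 183.]
  tip switch_a 0.68 [224. 179.]
  tip switch_a 0.56 [264. 156.]
side motor 0.93 [336. 416.  36.  40.]
  tip motor 0.84 [335. 424.]
side bar 0.76 [330. 327.  60.  21.]
  tip bar 0.66 [330. 326.]
side bay_tray 0.91 [346. 177.  87.  37.]
side bay_tray 0.44 [294. 234.  23.  28.]
side bay_tray 0.25 [297. 227.  11.  15.]
  tip bay_tray 0.87 [343. 175.]
side long_tray 0.6 [406. 256.  77.  39.]
  tip long_tray 0.55 [403. 255.]
side dish 0.92 [447. 382.  73.  66.]
1.3
```

```bash
cat > h.py <<'E'
from rig import get_obs, imaging, robot
import cv2,numpy as np
from scipy.spatial.transform import Rotation as R
def ray(n,px,p=None):
    p=p or imaging.camera_params(n)
    d=np.linalg.inv(p["camera_matrix"])@[px[0],px[1],1]
    return np.array(p["xyz"]),R.from_quat(p["rotation"]).apply(d)
def onz(n,px,z,p=None):
    o,d=ray(n,px,p); return o+d*(z-o[2])/d[2]
def tri(rays):
    A=[];b=[]
    for o,d in rays:
        d=d/np.linalg.norm(d);P=np.eye(3)-np.outer(d,d);A.append(P);b.append(P@o)
    x=np.linalg.lstsq(np.vstack(A),np.hstack(b),rcond=None)[0]
    return x,max(np.linalg.norm(P@x-q) for P,q in zip(A,b))
E
python3 - <<'E'
from h import *
a=cv2.imread("pics/scene0.png")[170:370,110:510]; b=cv2.imread("pics/side0.png")[120:460,180:500]
cv2.imwrite("pics/s1.png",cv2.resize(a,None,fx=2,fy=2,interpolation=3)); cv2.imwrite("pics/s2.png",cv2.resize(b,None,fx=1.75,fy=1.75,interpolation=3))
S=dict(sw=[(422,202),(456,233),(418,234),(331,247)],motor=[(154,251)],bar=[(230,258)],bay=[(425,295)],long=[(297,330)],dish=[(157,324)])
D=dict(sw=[(294,241),(270,183),(224,179),(264,156)],motor=[(335,424)],bar=[(330,326)],bay=[(343,175)],long=[(403,255)],dish=[(447,384)])
for k in S:
  for s in S[k]:
    for d in D[k]:
      x,e=tri([ray("scene",s),ray("side",d)])
      if e<.02: print(k,s,d,x.round(3),round(e,4))
E
```

```text
sw (422, 202) (224, 179) [0.322 0.34  0.   ] 0.0019
sw (422, 202) (264, 156) [0.411 0.3   0.086] 0.0078
sw (456, 233) (224, 179) [ 0.332  0.45  -0.1  ] 0.0087
sw (456, 233) (264, 156) [0.429 0.394 0.005] 0.001
sw (418, 234) (270, 183) [ 0.423  0.305 -0.001] 0.0037
sw (331, 247) (294, 241) [ 0.437  0.105 -0.002] 0.001
motor (154, 251) (335, 424) [ 0.41  -0.288 -0.003] 0.0006
bar (230, 258) (330, 326) [ 0.451 -0.12   0.004] 0.0017
bay (425, 295) (343, 175) [0.594 0.279 0.006] 0.0003
long (297, 330) (403, 255) [ 0.643  0.01  -0.002] 0.0041
dish (157, 324) (447, 384) [ 0.605 -0.27  -0.   ] 0.0013
```

View pics/s1.png

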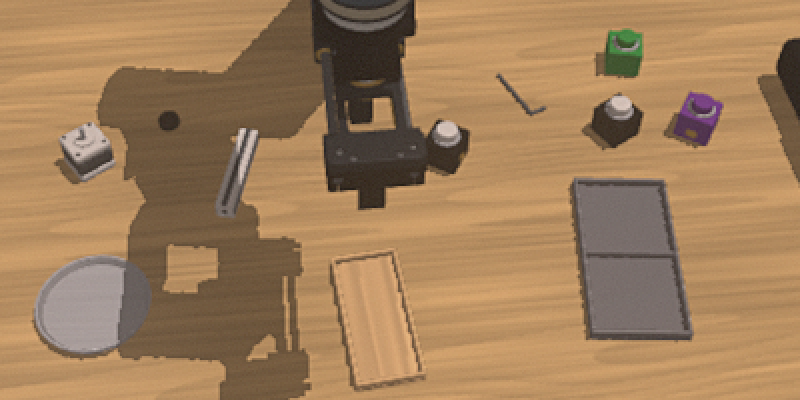

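View pics/s2.png

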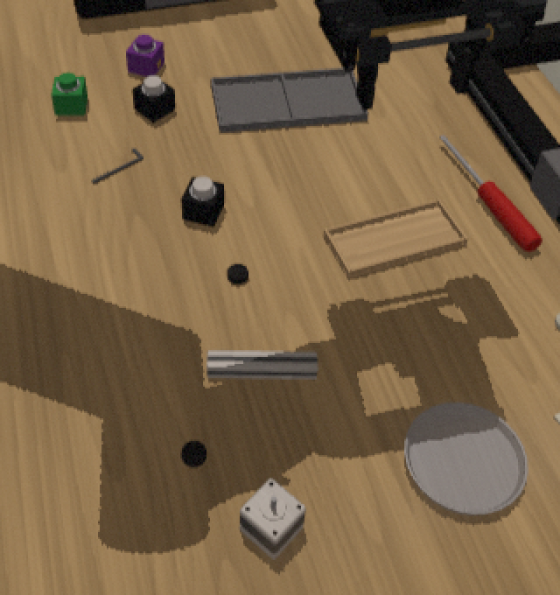

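Two black switches: near the gripper at scene (331,247) → (0.437, 0.105), and at scene (418,234) → (0.423, 0.305). The other two are green (422,202) and purple (456,233) and stay untouched. Motor, bar, trays and dish agree in both views with heights of about 0. Next, fit the yaws from masks in both views.

```bash
cat >> h.py <<'E'
from scipy.optimize import minimize
def boxpts(L,W,H,cap=None):
    p=[[sx*L/2,sy*W/2,z] for sx in(-1,1) for sy in(-1,1) for z in(0,H)]
    if cap: p+=[[cap[0]*np.cos(a),cap[0]*np.sin(a),cap[1]] for a in np.linspace(0,6.28,16)]
    return np.array(p)
def proj(p,X):
    c=R.from_quat(p["rotation"]).inv().apply(X-p["xyz"]); u=c@p["camera_matrix"].T; return u[:,:2]/u[:,2:]
def fit(views,pts,x0,yaws):
    """views: list of (params, mask). Fit x,y,yaw by IoU of hull silhouette (z=0)."""
    def cost(v,sgn=1):
        X=R.from_euler('z',v[2]).apply(pts)+[v[0],v[1],0]; c=0
        for p,m in views:
            S=16;hu=cv2.convexHull((proj(p,X)*S).round().astype(np.int32))
            im=np.zeros(m.shape,np.uint8); cv2.fillConvexPoly(im,hu,255,cv2.LINE_AA,4)
            a=im/255.; c+=1-np.minimum(a,m).sum()/np.maximum(a,m).sum()
        return c/len(views)
    best=None
    for y in yaws:
        r=minimize(cost,[x0[0],x0[1],y],method="Nelder-Mead",options=dict(initial_simplex=[[x0[0],x0[1],y],[x0[0]+.006,x0[1],y],[x0[0],x0[1]+.006,y],[x0[0],x0[1],y+.2]],maxiter=120))
        if best is None or r.fun<best.fun: best=r
    return best.x[:2].round(4),round(np.degrees(best.x[2]),1),round(1-best.fun,3)
DIM=dict(switch_a=boxpts(.04,.04,.036,(.012,.048)),motor=boxpts(.042,.042,.04),bar=boxpts(.11,.02,.02),bay_tray=boxpts(.196,.1,.013),long_tray=boxpts(.15,.068,.012))
def find(cams,t,x0,yaws):
    v=[]
    for n in cams:
        p=imaging.camera_params(n); im=imaging.camera(n); e=proj(p,np.array([[*x0[:2],.015]]))[0]
        c=[d for d in imaging.cut_out(n,t) if np.hypot(*(np.array(d["box"][:2])-e))<(15 if n!="wrist" else 90)]
        if c: v.append((p,c[0]["pixels"].astype(float)))
    return (len(v),)+fit(v,DIM[t],x0,yaws) if v else None
E
cat > f.py <<'E'
from h import *
q=np.radians([0,22,45,67]); f=np.radians([0,30,60,90,120,150])
for t,x,y in [("switch_a",(.437,.105),q),("switch_a",(.423,.305),q),("motor",(.41,-.288),q),("bar",(.451,-.12),f),("bay_tray",(.594,.279),f),("long_tray",(.643,.01),f)]:
    print(t,find(["scene","side"],t,x,y))
print(get_obs()["time"])
E
python3 f.py
```

```text
switch_a (2, array([0.4409, 0.1046]), np.float64(62.6), np.float64(0.803))
switch_a (2, array([0.4207, 0.3032]), np.float64(24.2), np.float64(0.857))
motor (2, array([ 0.4096, -0.2861]), np.float64(28.8), np.float64(0.837))
bar (2, array([ 0.4462, -0.1246]), np.float64(165.7), np.float64(0.787))
bay_tray (2, array([0.5971, 0.2756]), np.float64(173.2), np.float64(0.923))
long_tray (2, array([0.6443, 0.0081]), np.float64(5.1), np.float64(0.913))
2.5
```

```bash
python3 -m inch '[[0,[12,-46,-26],[0,0,0]],[0,[12,-46,-26],[0,0,0]],[0,[12,-46,-26],[0,0,0]],[0,[12,-45,-27],[0,0,0]],[0,[0,0,0],[9,0,0]],[0,[0,0,0],[9,0,0]],[0,[0,0,0],[9,0,0]],[0,[0,0,0],[0,0,0]]]' 20
cat > w.py <<'E'
from h import *
import sys
n,t=sys.argv[1],sys.argv[2]; x=eval(sys.argv[3])
p=imaging.camera_params("wrist");im=imaging.camera("wrist"); cv2.imwrite(f"pics/{n}.png",im[:,:,::-1])
e=proj(p,np.array([[*x,.02]]))[0]
for d in imaging.cut_out("wrist",t):
    print("c",round(d["confidence"],2),np.round(d["box"]),"exp",e.round())
    if np.hypot(*(np.array(d["box"][:2])-e))<90 and t in DIM: print(fit([(p,d["pixels"].astype(float))],DIM[t],x,np.radians([0,22,45,67] if t[0] in "sm" else [0,30,60,90,120,150])))
for d in imaging.tip_of("wrist",t): print("tip",round(d["confidence"],2),np.round(d["pixel"]),onz("wrist",d["pixel"],0,p).round(4))
o=get_obs(); print(o["time"],o["position"].round(4),R.from_quat(o["tool_rot"]).as_matrix().round(2).tolist(),p["xyz"],o["ft_force"].round(1))
E
python3 w.py w1 switch_a "(.441,.1046)"
```

```text
time: 3.5
position: [0.437, 0.1077, 0.1732]
tool_rot: [0.607, 0.364, -0.604, 0.366]
ft_force: [0.6, -0.4, -0.1]
grip_width: 0.0152
c 0.88 [53. 38. 95. 76.] exp [331. 223.]
c 0.61 [189.  30.  82.  55.] exp [331. 223.]
c 0.56 [329. 225.  49.  55.] exp [331. 223.]
(array([0.4402, 0.1051]), np.float64(-33.1), np.float64(0.913))
tip 0.84 [201.  22.] [0.423  0.3041 0.    ]
tip 0.82 [328. 220.] [0.4382 0.1041 0.    ]
tip 0.57 [72. 46.] [0.3162 0.3396 0.    ]
3.65 [0.4369 0.1076 0.1731] [[0.0, 0.88, -0.47], [-0.0, -0.47, -0.88], [-1.0, 0.0, -0.0]] [0.47079934 0.17456781 0.33676272] [ 0.2 -0.7  0.7]
```

View pics/w1.png

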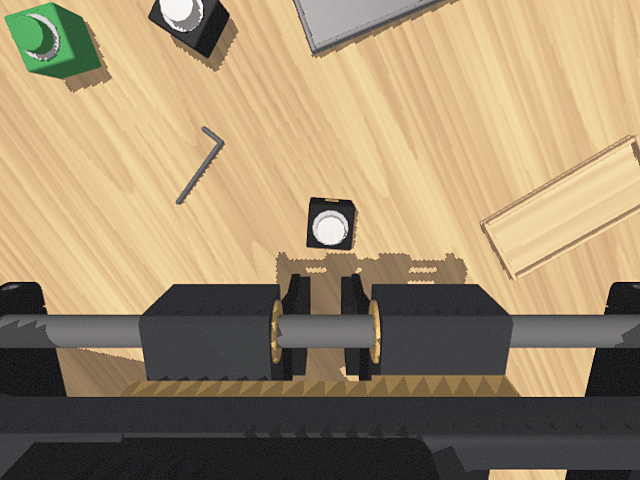

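Wrist view: switch 1 at (330,223) is black, square to the jaws within about 3°, with its cap out. The fit agrees with the scene/side fit to 1 mm.

```bash
python3 -m inch '[[0,[0,4,1],[3,0,0]],[0,[55,0,0],[0,0,0]],[0,[55,0,0],[0,0,0]],[0,[4,0,0],[0,0,0]],[0,[0,0,0],[0,0,0]]]'
```

```text
time: 4.28
position: [0.4455, 0.1043, 0.0586]
tool_rot: [0.618, 0.348, -0.61, 0.353]
ft_force: [-0.3, 0.1, -0.7]
grip_width: 0.0005
```

```bash
python3 -m inch '[[0,[0,-5,2],[0,0,0]],[0,[9,0,0],[0,0,0]],[0,[5,0,0],[0,0,0]],[0,[4,0,0],[0,0,0]],[0,[3,0,0],[0,0,0]]]'
```

```text
time: 4.9
position: [0.4432, 0.1054, 0.042]
tool_rot: [0.621, 0.347, -0.607, 0.356]
ft_force: [-0.3, -0.1, 3.2]
grip_width: 0.0004
```

```bash
python3 -m inch '[[0,[2,0,0],[0,0,0]],[0,[3,0,0],[0,0,0]],[0,[3,0,0],[0,0,0]]]'
```

```text
time: 5.28
position: [0.4433, 0.1054, 0.04]
tool_rot: [0.621, 0.346, -0.606, 0.357]
ft_force: [-6.1, -1.4, 42.6]
grip_width: 0.0005
```

Bottomed out at z = 0.040 (the 8 mm of travel is used up). Release and look.

```bash
python3 -m inch '[[0,[-4,0,0],[0,0,0]],[0,[-50,0,0],[0,0,0]],[60,[-50,0,0],[0,0,0]],[60,[0,0,0],[0,0,0]]]'; python3 w.py w2 switch_a "(.4402,.1051)"
python3 - <<'E'
from h import *
im=cv2.imread("pics/w2.png")[150:270,250:410]
s=imaging.camera("side")[215:255,270:323,::-1]
cv2.imwrite("pics/w2c.png",np.hstack([cv2.resize(im,(480,360),interpolation=3),cv2.resize(s,(318,360),interpolation=3)]))
E
```

```text
time: 5.78
position: [0.4418, 0.1054, 0.1465]
tool_rot: [0.622, 0.346, -0.605, 0.357]
ft_force: [-0.1, -0.6, 0.5]
grip_width: 0.013
c 0.87 [320. 236.  55.  55.] exp [321. 233.]
(array([0.4403, 0.1051]), np.float64(56.4), np.float64(0.914))
c 0.77 [153.  29.  90.  58.] exp [321. 233.]
c 0.69 [32. 46. 62. 82.] exp [321. 233.]
tip 0.95 [168.  21.] [0.4223 0.3045 0.    ]
tip 0.72 [318. 232.] [0.4361 0.1026 0.    ]
tip 0.57 [27. 55.] [0.3146 0.34   0.    ]
5.925 [0.4386 0.1053 0.143 ] [[0.02, 0.86, -0.51], [-0.0, -0.51, -0.86], [-1.0, 0.02, -0.01]] [0.47472077 0.17069595 0.31085662] [-0.3 -0.2 -0.3]
```

View pics/w2c.png

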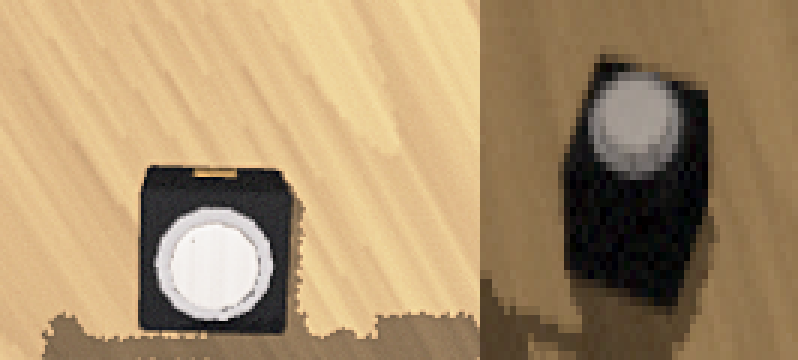

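Run:
```python
from h import *
a=cv2.imread("pics/side0.png"); b=imaging.camera("side")[:,:,::-1].copy(); cv2.imwrite("pics/side1.png",b)
def cap(im,c,r=16):
    g=im.max(2)[c[1]-r:c[1]+r,c[0]-r:c[0]+r]; s=im[c[1]-r:c[1]+r,c[0]-r:c[0]+r]; m=(s.max(2).astype(int)-s.min(2)<35)&(g>85)
    y,x=np.nonzero(m); return len(x),(x.mean()+c[0]-r).round(1),(y.mean()+c[1]-r).round(1),y.min()+c[1]-r,y.max()+c[1]-r
p=imaging.camera_params("side")
print("pred out/down",proj(p,np.array([[.4402,.1051,.048],[.4402,.1051,.040]])).round(1).tolist())
print(cap(a,(295,230)),cap(b,(295,230))); print("other",cap(a,(267,172)),cap(b,(267,172)))
z=lambda i:cv2.resize(i[210:255,270:320],(400,360),interpolation=3)
cv2.imwrite("pics/cmp.png",np.hstack([z(a),z(b)]))
```

```text
pred out/down [[295.4, 223.7], [295.5, 226.6]]
(146, np.float64(295.0), np.float64(227.0), np.int64(221), np.int64(234)) (134, np.float64(295.3), np.float64(228.2), np.int64(223), np.int64(234))
other (118, np.float64(266.7), np.float64(168.2), np.int64(161), np.int64(174)) (86, np.float64(266.3), np.float64(169.0), np.int64(161), np.int64(174))
```

View pics/cmp.png

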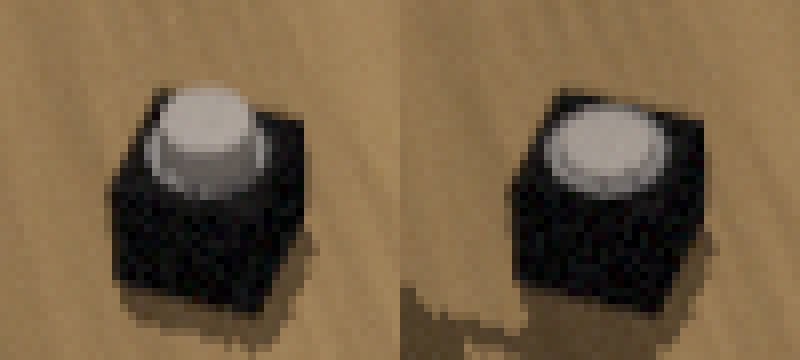

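Before and after in the side view: the cap stood out, and now it is flush with its collar. Switch 1 (0.440, 0.105) stays down, so it is the good one. Grasp it.

```bash
python3 -m inch '[[70,[0,1,0],[2,0,0]],[70,[50,0,0],[0,0,0]],[70,[30,0,0],[0,0,0]],[70,[0,0,0],[0,0,0]]]' 20
```

```text
time: 6.52
position: [0.4404, 0.1045, 0.0578]
tool_rot: [0.625, 0.336, -0.617, 0.341]
ft_force: [-0.5, -0.3, -0.1]
grip_width: 0.068
```

```bash
python3 -m inch '[[70,[24,0,0],[0,0,0]],[70,[18,0,0],[0,0,0]],[70,[5,0,0],[0,0,0]],[30,[0,0,0],[0,0,0]],[30,[0,0,0],[0,0,0]],[30,[0,0,0],[0,0,0]],[30,[0,0,0],[0,0,0]]]' 20
```

```text
time: 7.4
position: [0.4439, 0.1045, 0.0135]
tool_rot: [0.627, 0.334, -0.615, 0.342]
ft_force: [0.3, -0.3, -1.0]
grip_width: 0.04
```

```bash
python3 -m inch '[[30,[-50,0,0],[0,0,0]],[30,[-25,0,0],[0,0,0]],[30,[0,15,-48],[0,0,0]],[30,[0,15,-48],[0,0,0]],[30,[0,15,-48],[0,0,0]],[30,[0,15,-48],[0,0,0]],[30,[0,15,-45],[0,0,0]],[30,[0,4,-12],[0,0,0]],[30,[0,0,0],[0,0,0]]]'
cat > d.py <<'E'
from h import *
import sys
o=get_obs();M=R.from_quat(o["tool_rot"]).as_matrix();t=np.array(eval(sys.argv[1]))
d=np.r_[t-o["position"][:2],0]
print("pos",o["position"].round(4),"yaw",np.degrees(np.arctan2(M[1,1],M[0,1])).round(1),"tilt",M[:,0].round(3),"dy,dz mm",(1000*M[:,1:].T@d).round(1),"w",o["grip_width"].round(4),"F",o["ft_force"].round(1),"t",o["time"])
E
python3 d.py "(.6457,.270)"; python3 w.py w3 bay_tray "(.597,.2756)"
```

```text
time: 8.52
position: [0.6449, 0.2754, 0.0902]
tool_rot: [0.624, 0.336, -0.619, 0.34]
ft_force: [-0.3, -0.5, -1.6]
grip_width: 0.0402
c 0.83 [269. 236. 302. 158.] exp [268. 286.]
(array([0.5966, 0.2758]), np.float64(-7.1), np.float64(0.49))
tip 0.95 [270. 276.] [0.5952 0.2753 0.    ]
8.675 [0.6436 0.2742 0.0904] [[0.01, 0.84, -0.54], [-0.0, -0.54, -0.84], [-1.0, 0.01, -0.0]] [0.68372848 0.3389934  0.25397594] [-0.7 -1.1 -0.4]Traceback (most recent call last):
  File "d.py", line 5, in <module>
    print("pos",o["position"].round(4),"yaw",np.degrees(np.arctan2(M[1,1],M[0,1])).round(1),"tilt",M[:,0].round(3),"dy,dz mm",(1000*M[:,1:].T@d).round(1),"w",o["grip_width"].round(4),"F",o["ft_force"].round(1),"t",o["time"])
                                                                                                                                                              ^^^^^^^^^^^^^^^^^^^^^
AttributeError: 'float' object has no attribute 'round'
```

View pics/w3.png

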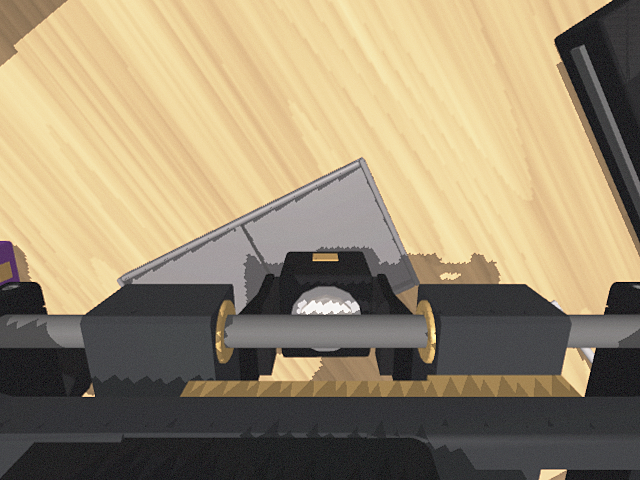

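The switch sits square in the jaws over the right-hand bay. The tray centre agrees to 1 mm (divider at (245,235), bay around (330,230)). Lower it.

```bash
sed -i 's/o\["grip_width"\].round(4)/round(o["grip_width"],4)/' d.py; python3 -m inch '[[30,[20,3,3],[0,0,0]],[30,[30,0,0],[0,0,0]],[30,[8,0,0],[0,0,0]],[30,[0,0,0],[0,0,0]]]'; python3 d.py "(.6457,.270)"
```

```text
time: 9.18
position: [0.6422, 0.2664, 0.0287]
tool_rot: [0.622, 0.335, -0.621, 0.338]
ft_force: [-0.5, -0.9, -0.9]
grip_width: 0.0398
pos [0.6422 0.2664 0.0287] yaw -33.2 tilt [ 0.003 -0.004 -1.   ] dy,dz mm [ 1.  -4.9] w 0.0398 F [-0.5 -0.9 -0.9] t 9.175
```

```bash
python3 -m inch '[[30,[6,1,-4],[0,0,0]],[30,[4,0,0],[0,0,0]],[30,[2,0,0],[0,0,0]],[30,[1,0,0],[0,0,0]]]'; python3 d.py "(.6457,.270)"
```

```text
time: 9.68
position: [0.647, 0.2696, 0.0176]
tool_rot: [0.623, 0.335, -0.62, 0.339]
ft_force: [-1.2, -0.3, 3.9]
grip_width: 0.0401
pos [0.647  0.2696 0.0176] yaw -33.1 tilt [ 0.007 -0.003 -1.   ] dy,dz mm [-1.3  0.4] w 0.0401 F [-1.2 -0.3  3.9] t 9.675
```

```bash
python3 -m inch '[[58,[0,0,0],[0,0,0]],[58,[0,0,0],[0,0,0]],[58,[-50,0,0],[0,0,0]],[58,[-50,0,0],[0,0,0]],[0,[-10,-52,24],[0,0,0]],[0,[-10,-52,24],[0,0,0]],[0,[0,-52,24],[0,0,0]],[0,[0,-50,23],[0,0,0]],[0,[0,0,0],[-10,0,0]],[0,[0,0,0],[-10,0,0]],[0,[0,0,0],[-10,0,0]],[0,[0,0,0],[-10,0,0]]]'; python3 -m inch '[[0,[0,0,0],[-10,0,0]],[0,[0,0,0],[-7,0,0]],[0,[0,0,0],[0,0,0]]]'; python3 w.py w4 switch_a "(.4215,.3035)"; python3 d.py "(.4215,.3035)"
```

```text
time: 11.18
position: [0.4177, 0.3052, 0.142]
tool_rot: [0.468, 0.53, -0.458, 0.539]
ft_force: [0.4, 0.8, 0.2]
grip_width: 0.0007
time: 11.55
position: [0.4184, 0.3057, 0.143]
tool_rot: [0.382, 0.593, -0.371, 0.604]
ft_force: [0.1, 0.1, 0.0]
grip_width: 0.0003
c 0.8 [526. 374.  76.  47.] exp [325. 234.]
c 0.71 [324. 234.  48.  62.] exp [325. 234.]
(array([0.4212, 0.3035]), np.float64(30.1), np.float64(0.949))
c 0.68 [219. 137.  80.  72.] exp [325. 234.]
c 0.61 [387. 131.  71.  78.] exp [325. 234.]
tip 0.87 [325. 225.] [0.421  0.3063 0.    ]
tip 0.81 [517. 357.] [0.6533 0.2661 0.    ]
tip 0.77 [378. 131.] [0.4259 0.3968 0.    ]
tip 0.63 [226. 135.] [0.3148 0.3403 0.    ]
11.7 [0.4183 0.3057 0.1429] [[0.02, 0.9, 0.43], [0.0, 0.43, -0.9], [-1.0, 0.02, 0.01]] [0.38195948 0.37312093 0.30594768] [ 0.1  0.5 -0.6]
pos [0.4183 0.3057 0.1429] yaw 25.6 tilt [ 0.021  0.004 -1.   ] dy,dz mm [1.9 3.3] w 0.0006 F [ 0.1  0.5 -0.6] t 11.7
```

View pics/w4.png

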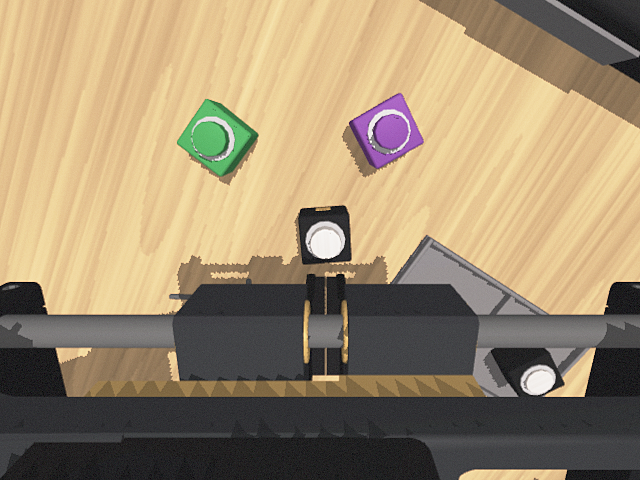

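Black switch 2 is at (325,235), with green at (215,138) and purple at (387,131) well clear. Switch 1 is standing in its bay at (535,372). Click switch 2.

```bash
python3 -m inch '[[0,[45,2,3],[-4,0,0]],[0,[38,0,0],[0,0,0]],[0,[4,0,0],[0,0,0]],[0,[0,0,0],[0,0,0]]]'; python3 d.py "(.4212,.3035)"
```

```text
time: 12.2
position: [0.4261, 0.3054, 0.056]
tool_rot: [0.363, 0.604, -0.349, 0.618]
ft_force: [0.8, -0.3, -0.4]
grip_width: 0.0006
pos [0.4261 0.3054 0.056 ] yaw 29.5 tilt [ 0.027  0.006 -1.   ] dy,dz mm [-5.2 -0.8] w 0.0006 F [ 0.8 -0.3 -0.4] t 12.2
```

```bash
python3 -m inch '[[0,[0,-5,-1],[0,0,-1]],[0,[7,0,0],[0,0,0]],[0,[5,0,0],[0,0,0]],[0,[4,0,0],[0,0,0]],[0,[3,0,0],[0,0,0]],[0,[2,0,0],[0,0,0]]]'; python3 d.py "(.4212,.3035)"
```

```text
time: 12.95
position: [0.4229, 0.3047, 0.0398]
tool_rot: [0.359, 0.606, -0.353, 0.616]
ft_force: [-5.3, -2.0, 29.7]
grip_width: 0.0003
pos [0.4229 0.3047 0.0398] yaw 29.5 tilt [ 0.017 -0.    -1.   ] dy,dz mm [-2.1  0.2] w 0.0003 F [-5.3 -2.  29.7] t 12.95
```

Fully down. Release and compare in the side view.

```bash
python3 -m inch '[[0,[-4,0,0],[0,0,0]],[0,[-50,0,0],[0,0,0]],[70,[-40,0,0],[0,0,0]],[70,[0,0,0],[0,0,0]]]'; python3 w.py w5 switch_a "(.4212,.3035)"
python3 - <<'E'
from h import *
a=cv2.imread("pics/side0.png"); b=imaging.camera("side")[:,:,::-1]
w=cv2.imread("pics/w5.png")
e=proj(imaging.camera_params("side"),np.array([[.6457,.270,.05]]))[0].astype(int); print(e)
z=lambda i,c:cv2.resize(i[c[1]-22:c[1]+22,c[0]-22:c[0]+22],(260,260),interpolation=3)
cv2.imwrite("pics/cmp2.png",np.hstack([z(a,(269,175)),z(b,(269,175)),z(b,e)]))
E
```

```text
time: 13.45
position: [0.422, 0.3049, 0.1358]
tool_rot: [0.359, 0.606, -0.353, 0.616]
ft_force: [0.4, -0.1, 0.1]
grip_width: 0.0132
c 0.97 [219. 125.  82.  80.] exp [322. 233.]
c 0.71 [322. 233.  53.  58.] exp [322. 233.]
(array([0.4214, 0.3036]), np.float64(30.4), np.float64(0.925))
c 0.7 [527. 372.  52.  51.] exp [322. 233.]
c 0.66 [389. 132.  76.  76.] exp [322. 233.]
tip 0.92 [228. 127.] [0.3163 0.3389 0.    ]
tip 0.91 [507. 370.] [0.6515 0.2654 0.    ]
tip 0.91 [385. 132.] [0.4265 0.397  0.    ]
tip 0.73 [321. 225.] [0.42  0.305 0.   ]
13.6 [0.4194 0.3036 0.1325] [[0.01, 0.87, 0.49], [-0.0, 0.49, -0.87], [-1.0, 0.01, 0.01]] [0.38179808 0.37061265 0.29859299] [-0.2 -0.9 -0.4]
[366 158]
```

View pics/cmp2.png

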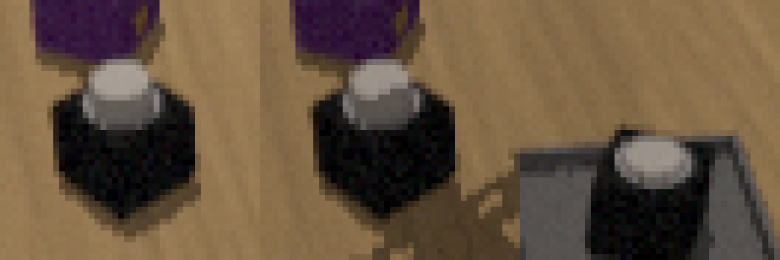

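Switch 2's cap looks the same before and after, so it sprang back and is the faulty one. Switch 1 in the bay still has its cap down. Grasp switch 2.

```bash
python3 -m inch '[[64,[40,1,0],[0,0,0]],[64,[30,0,0],[0,0,0]],[64,[0,0,0],[0,0,0]]]'; python3 d.py "(.4213,.3036)"
```

```text
time: 14.02
position: [0.4192, 0.303, 0.0572]
tool_rot: [0.355, 0.608, -0.357, 0.613]
ft_force: [-0.1, 0.3, 0.7]
grip_width: 0.0584
pos [0.4192 0.303  0.0572] yaw 29.5 tilt [ 0.004 -0.006 -1.   ] dy,dz mm [2.1 0.5] w 0.0584 F [-0.1  0.3  0.7] t 14.025
```

```bash
python3 -m inch '[[64,[20,2,0],[0,0,0]],[64,[20,0,0],[0,0,0]],[64,[5,0,0],[0,0,0]],[30,[0,0,0],[0,0,0]],[30,[0,0,0],[0,0,0]],[30,[0,0,0],[0,0,0]],[30,[-40,0,0],[0,0,0]],[30,[-40,0,0],[0,0,0]],[30,[-10,0,0],[0,0,0]]]'; python3 d.py "(.605,-.270)"
```

```text
time: 15.15
position: [0.4213, 0.3045, 0.1052]
tool_rot: [0.355, 0.609, -0.358, 0.613]
ft_force: [-0.8, 0.4, -1.2]
grip_width: 0.0396
pos [0.4213 0.3045 0.1052] yaw 29.5 tilt [ 0.004 -0.006 -1.   ] dy,dz mm [-122.8  590.5] w 0.0396 F [-0.8  0.4 -1.2] t 15.15
```

```bash
python3 -m inch '[[30,[0,-11,54],[0,0,0]],[30,[0,-11,54],[0,0,0]],[30,[0,-11,54],[0,0,0]],[30,[0,-11,54],[0,0,0]],[30,[0,-11,54],[0,0,0]],[30,[0,-11,54],[0,0,0]],[30,[0,-11,54],[0,0,0]],[30,[0,-11,54],[0,0,0]],[30,[0,-11,54],[0,0,0]],[30,[0,-11,50],[0,0,0]],[30,[0,0,0],[0,0,0]]]'; python3 d.py "(.605,-.270)"; python3 w.py w6 dish "(.605,-.27)"
```

```text
time: 16.52
position: [0.5931, -0.231, 0.101]
tool_rot: [0.355, 0.611, -0.356, 0.612]
ft_force: [-0.5, 1.0, -1.1]
grip_width: 0.0398
pos [ 0.5931 -0.231   0.101 ] yaw 29.7 tilt [ 0.001 -0.002 -1.   ] dy,dz mm [-8.9 39.8] w 0.0398 F [-0.5  1.  -1.1] t 16.525
c 0.58 [311. 264. 149.  95.] exp [314. 297.]
16.675 [ 0.5905 -0.2252  0.1006] [[-0.0, 0.87, 0.5], [0.0, 0.5, -0.87], [-1.0, -0.0, -0.0]] [ 0.55542696 -0.16503728  0.26428345] [-0.6 -0.2 -2.5]
```

View pics/w6.png

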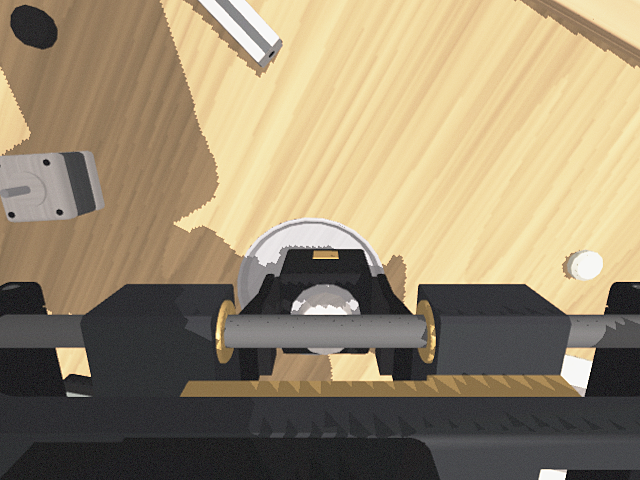

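```bash
python3 -m inch '[[30,[20,-9,40],[0,0,0]],[30,[0,0,0],[0,0,0]]]'; python3 d.py "(.605,-.270)"
python3 - <<'E'
from h import *
from scipy.optimize import least_squares
obs=[]
for n in ["scene","side"]:
    p=imaging.camera_params(n); imaging.camera(n) if 0 else None
    im=cv2.imread(f"pics/{n}0.png")
    obs.append((p,dict(scene=(156,323,59,48),side=(447,382,73,66))[n]))
a=np.linspace(0,6.28,60)
def bx(p,c):
    u=proj(p,np.c_[c[0]+.057*np.cos(a),c[1]+.057*np.sin(a),0*a+.013]); return np.r_[(u.max(0)+u.min(0))/2,np.ptp(u,axis=0)]
r=least_squares(lambda c:np.r_[tuple(bx(p,c)[:2]-o[:2] for p,o in obs)],[.605,-.27]); print(r.x,r.fun)
E
```

```text
time: 16.92
position: [0.6016, -0.2604, 0.0794]
tool_rot: [0.353, 0.616, -0.353, 0.61]
ft_force: [-1.1, 0.5, -1.1]
grip_width: 0.0399
pos [ 0.6016 -0.2604  0.0794] yaw 30.1 tilt [-0.008  0.005 -1.   ] dy,dz mm [-1.9 10. ] w 0.0399 F [-1.1  0.5 -1.1] t 16.925
[ 0.60464693 -0.26988061] [-0.81475613 -1.63604223  0.91914744 -1.07624708]
```

```bash
python3 -m inch '[[30,[25,-2,9],[0,0,0]],[30,[22,0,0],[0,0,0]],[30,[2,0,0],[0,0,0]],[30,[0,0,0],[0,0,0]]]'; python3 d.py "(.605,-.270)"
```

```text
time: 17.42
position: [0.6025, -0.2607, 0.0302]
tool_rot: [0.351, 0.619, -0.35, 0.609]
ft_force: [0.1, 0.0, -1.4]
grip_width: 0.0399
pos [ 0.6025 -0.2607  0.0302] yaw 30.5 tilt [-0.012  0.009 -1.   ] dy,dz mm [-2.6  9.3] w 0.0399 F [ 0.1  0.  -1.4] t 17.425
```

```bash
python3 -m inch '[[30,[3,-3,10],[0,0,0]],[30,[5,0,0],[0,0,0]],[30,[3,0,0],[0,0,0]],[30,[2,0,0],[0,0,0]],[30,[1,0,0],[0,0,0]]]'; python3 d.py "(.605,-.270)"
```

```text
time: 18.05
position: [0.6065, -0.2716, 0.0193]
tool_rot: [0.351, 0.618, -0.35, 0.61]
ft_force: [-2.1, 1.6, 8.7]
grip_width: 0.0398
pos [ 0.6065 -0.2716  0.0193] yaw 30.6 tilt [-0.008  0.007 -1.   ] dy,dz mm [-0.5 -2.1] w 0.0398 F [-2.1  1.6  8.7] t 18.05
```

```bash
python3 -m inch '[[60,[0,0,0],[0,0,0]],[60,[0,0,0],[0,0,0]],[60,[-50,0,0],[0,0,0]],[60,[-50,0,0],[0,0,0]],[65,[-20,-45,-22],[0,0,0]],[65,[0,-45,-22],[0,0,0]],[65,[0,-45,-22],[0,0,0]],[65,[0,-42,-22],[0,0,0]],[65,[0,0,0],[0,0,0]],[65,[0,0,0],[0,0,0]]]'; python3 w.py w7 motor "(.4096,-.2861)"; python3 d.py "(.4096,-.2861)"
```

```text
time: 19.3
position: [0.4076, -0.2888, 0.1444]
tool_rot: [0.35, 0.615, -0.35, 0.613]
ft_force: [-0.2, -0.2, -0.4]
grip_width: 0.065
c 0.69 [332. 231.  54.  63.] exp [330. 230.]
(array([ 0.4105, -0.2849]), np.float64(32.0), np.float64(0.931))
19.45 [ 0.408  -0.2883  0.1441] [[-0.0, 0.86, 0.51], [0.0, 0.51, -0.86], [-1.0, -0.0, -0.0]] [ 0.369419   -0.22399563  0.30805684] [ 0.1  0.3 -0.1]
pos [ 0.408  -0.2883  0.1441] yaw 30.7 tilt [-0.004  0.002 -1.   ] dy,dz mm [ 2.5 -1. ] w 0.0649 F [ 0.1  0.3 -0.1] t 19.45
```

View pics/w7.png

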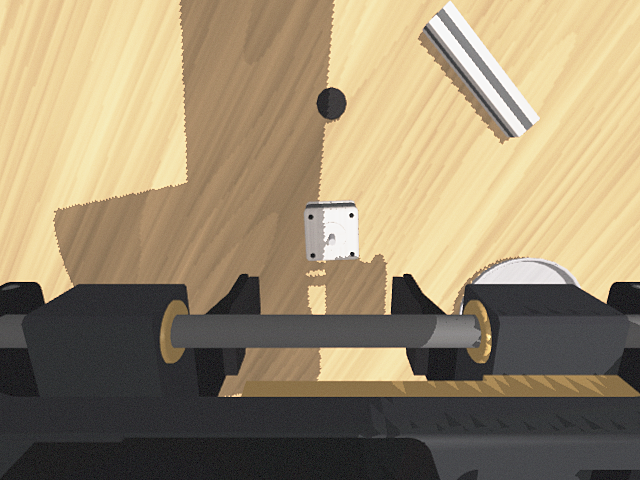

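Motor at (332,231), square to the jaws. Descend and grip harder (40 N).

```bash
python3 -m inch '[[68,[40,4,-2],[0,0,0]],[68,[38,0,0],[0,0,0]],[68,[0,0,0],[0,0,0]]]' 40; python3 d.py "(.4105,-.2855)"
```

```text
time: 19.82
position: [0.4149, -0.2861, 0.0648]
tool_rot: [0.348, 0.614, -0.349, 0.616]
ft_force: [-0.3, 0.2, 0.0]
grip_width: 0.068
pos [ 0.4149 -0.2861  0.0648] yaw 30.9 tilt [ 0.001 -0.003 -1.   ] dy,dz mm [-3.5 -2.7] w 0.068 F [-0.3  0.2  0. ] t 19.825
```

```bash
python3 -m inch '[[68,[30,-3,-2],[0,0,0]],[68,[18,0,0],[0,0,0]],[68,[4,0,0],[0,0,0]],[30,[0,0,0],[0,0,0]],[30,[0,0,0],[0,0,0]],[30,[0,0,0],[0,0,0]]]'; python3 d.py "(.4105,-.2855)";python3 -m inch '[[30,[-45,0,0],[0,0,0]],[30,[-45,0,0],[0,0,0]],[30,[-20,0,0],[0,0,0]],[30,[0,0,0],[0,0,0]]]';  python3 d.py "(.548,.2814)"
```

```text
time: 20.58
position: [0.4176, -0.2899, 0.0174]
tool_rot: [0.345, 0.611, -0.35, 0.621]
ft_force: [-1.1, -0.8, -0.6]
grip_width: 0.0457
pos [ 0.4176 -0.2899  0.0174] yaw 31.1 tilt [ 0.01  -0.012 -1.   ] dy,dz mm [-3.8 -7.4] w 0.0457 F [-1.1 -0.8 -0.6] t 20.575
time: 21.08
position: [0.4154, -0.2875, 0.1296]
tool_rot: [0.346, 0.612, -0.349, 0.62]
ft_force: [0.3, -0.8, -3.0]
grip_width: 0.0418
pos [ 0.4154 -0.2875  0.1296] yaw 31.1 tilt [ 0.007 -0.01  -1.   ] dy,dz mm [ 407.6 -418.5] w 0.0418 F [ 0.3 -0.8 -3. ] t 21.075
```

```bash
python3 -m inch '[[30,[0,38,-39],[0,0,0]],[30,[0,38,-39],[0,0,0]],[30,[0,38,-39],[0,0,0]],[30,[0,38,-39],[0,0,0]],[30,[0,38,-39],[0,0,0]],[30,[0,38,-39],[0,0,0]],[30,[0,38,-39],[0,0,0]],[30,[0,38,-39],[0,0,0]],[30,[0,38,-39],[0,0,0]],[30,[0,38,-39],[0,0,0]],[30,[0,30,-31],[0,0,0]],[30,[0,0,0],[0,0,0]]]'; python3 d.py "(.548,.2814)"
python3 - <<'E'
from h import *
o=get_obs();p=imaging.camera_params("side");e=proj(p,o["position"][None])[0].astype(int);im=imaging.camera("side")[:,:,::-1]
w=imaging.camera("wrist")[:,:,::-1]
x0=max(0,e[0]-60);y0=max(0,e[1]-60)
cv2.imwrite("pics/m.png",np.hstack([cv2.resize(im[y0:y0+100,x0:x0+100],(400,400),interpolation=3),cv2.resize(w[200:400,200:400],(400,400))]));print(e)
E
```

```text
time: 22.58
position: [0.5472, 0.3001, 0.1069]
tool_rot: [0.343, 0.617, -0.355, 0.613]
ft_force: [-0.4, -0.9, -3.2]
grip_width: 0.0413
pos [0.5472 0.3001 0.1069] yaw 30.8 tilt [-0.014 -0.012 -1.   ] dy,dz mm [-8.9 16.5] w 0.0413 F [-0.4 -0.9 -3.2] t 22.575
[322 136]
```

View pics/m.png

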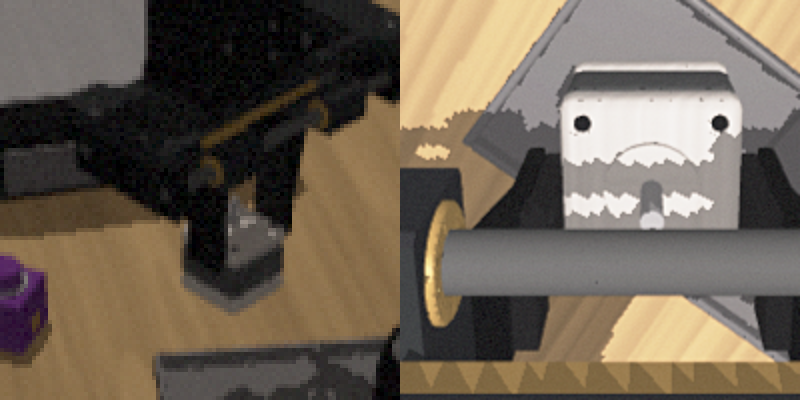

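Motor is held upright, gripped near its upper half. Lower with force checks, aiming the TCP at (0.552, 0.275) to allow for the off-centre grip.

```bash
python3 -m inch '[[30,[20,-9,22],[0,0,0]],[30,[25,0,0],[0,0,0]],[30,[10,0,0],[0,0,0]],[30,[0,0,0],[0,0,0]]]'; python3 d.py "(.552,.275)"
```

```text
time: 23.18
position: [0.5458, 0.2662, 0.0488]
tool_rot: [0.342, 0.618, -0.361, 0.609]
ft_force: [-0.8, 0.1, -3.1]
grip_width: 0.0415
pos [0.5458 0.2662 0.0488] yaw 30.4 tilt [-0.023 -0.017 -1.   ] dy,dz mm [ 9.8 -4.5] w 0.0415 F [-0.8  0.1 -3.1] t 23.175
```

```bash
python3 -m inch '[[30,[5,9,-4],[0,0,1.6]],[30,[5,0,0],[0,0,0]],[30,[4,0,0],[0,0,0]],[30,[0,0,0],[0,0,0]]]'; python3 d.py "(.552,.275)"
```

```text
time: 23.68
position: [0.5532, 0.2751, 0.0357]
tool_rot: [0.352, 0.612, -0.351, 0.616]
ft_force: [0.4, 0.3, -3.1]
grip_width: 0.0415
pos [0.5532 0.2751 0.0357] yaw 30.4 tilt [ 0.006 -0.001 -1.   ] dy,dz mm [-1.1 -0.5] w 0.0415 F [ 0.4  0.3 -3.1] t 23.675
```

```bash
python3 -m inch '[[30,[4,0,0],[0,0,0]],[30,[3,0,0],[0,0,0]],[30,[3,0,0],[0,0,0]]]'; python3 -m inch '[[30,[2,0,0],[0,0,0]],[30,[2,0,0],[0,0,0]]]'
```

```text
time: 24.05
position: [0.554, 0.2749, 0.034]
tool_rot: [0.352, 0.611, -0.35, 0.616]
ft_force: [-3.3, -2.2, 13.7]
grip_width: 0.0415
time: 24.3
position: [0.5539, 0.275, 0.034]
tool_rot: [0.352, 0.611, -0.35, 0.617]
ft_force: [-2.5, -1.7, 6.8]
grip_width: 0.0416
```

```bash
python3 -m inch '[[58,[0,0,0],[0,0,0]],[58,[0,0,0],[0,0,0]],[58,[-50,0,0],[0,0,0]],[58,[-50,0,0],[0,0,0]],[40,[-10,0,0],[0,0,0]],[40,[0,0,0],[0,0,0]]]'; python3 d.py "(.4462,-.1246)"
python3 - <<'E'
from h import *
for x in [(.548,.2814),(.6457,.27)]:
  for n in["wrist"]:
    p=imaging.camera_params(n); imaging.camera(n)
    for t in ["motor","switch_a"]:
      for d in imaging.cut_out(n,t): print(t,round(d["confidence"],2),np.round(d["box"]),proj(p,np.array([[*x,.025]])).round())
print(find(["scene","side"],"motor",(.548,.28),np.radians([0,30,60])),find(["scene","side"],"bar",(.446,-.125),np.radians([150,165,180])))
E
```

```text
time: 25.05
position: [0.5545, 0.2756, 0.1468]
tool_rot: [0.353, 0.61, -0.349, 0.618]
ft_force: [0.6, -0.0, 0.2]
grip_width: 0.0453
pos [0.5545 0.2756 0.1468] yaw 30.5 tilt [ 0.012 -0.001 -1.   ] dy,dz mm [-296.3  290. ] w 0.0453 F [ 0.6 -0.   0.2] t 25.05
motor 0.59 [324. 227.  56.  61.] [[321. 221.]]
switch_a 0.76 [408. 287.  60.  60.] [[321. 221.]]
switch_a 0.64 [82. 18. 83. 36.] [[321. 221.]]
switch_a 0.58 [260.  22.  67.  43.] [[321. 221.]]
motor 0.59 [326. 228.  54.  59.] [[414. 289.]]
switch_a 0.6 [261.  22.  67.  44.] [[414. 289.]]
switch_a 0.45 [413. 300.  22.  27.] [[414. 289.]]
(2, array([0.5497, 0.2818]), np.float64(43.0), np.float64(0.842)) (2, array([ 0.4464, -0.1247]), np.float64(165.6), np.float64(0.81))
```

```bash
python3 -m inch '[[45,[0,-40,39],[0,0,0]],[45,[0,-40,39],[0,0,0]],[45,[0,-40,39],[0,0,0]],[45,[0,-40,39],[0,0,0]],[45,[0,-40,39],[0,0,0]],[45,[0,-40,39],[0,0,0]],[45,[0,-40,39],[0,0,0]],[45,[0,-16,16],[-5,0,0]],[45,[0,0,0],[-10,0,0]],[45,[0,0,0],[-10,0,0]],[45,[0,0,0],[-10,0,0]],[45,[0,0,0],[-10,0,0]]]'; python3 -m inch '[[45,[0,0,0],[0,0,0]]]'; python3 d.py "(.4464,-.1247)"; python3 w.py w8 bar "(.4464,-.1247)"
```

```text
time: 27.25
position: [0.4492, -0.138, 0.1481]
tool_rot: [0.08, 0.693, -0.081, 0.712]
ft_force: [0.1, 0.8, 1.3]
grip_width: 0.0448
time: 27.38
position: [0.4493, -0.1382, 0.1483]
tool_rot: [0.08, 0.693, -0.082, 0.712]
ft_force: [0.8, -1.2, 0.4]
grip_width: 0.045
pos [ 0.4493 -0.1382  0.1483] yaw 76.8 tilt [ 0.027 -0.005 -1.   ] dy,dz mm [12.5 -5.9] w 0.045 F [ 0.8 -1.2  0.4] t 27.375
c 0.64 [343. 215.  34. 128.] exp [340. 219.]
(array([ 0.4476, -0.1239]), np.float64(-15.3), np.float64(0.934))
tip 0.75 [339. 215.] [ 0.4481 -0.125   0.    ]
27.525 [ 0.4492 -0.138   0.1482] [[0.03, 0.23, 0.97], [-0.0, 0.97, -0.23], [-1.0, 0.0, 0.03]] [ 0.3714596  -0.11983459  0.3096339 ] [-0.5  0.2 -0.2]
```

View pics/w8.png

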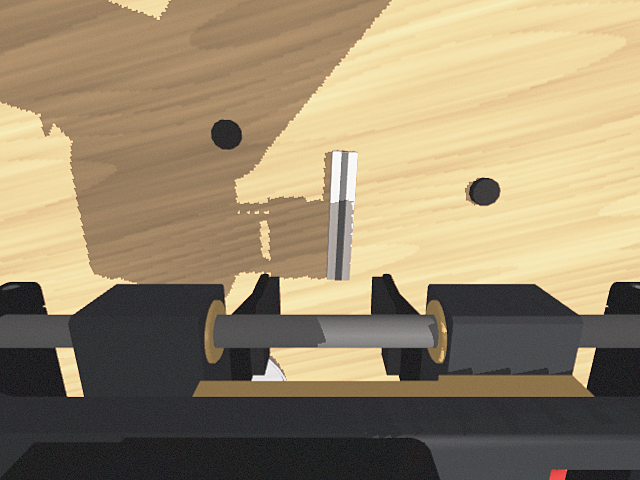

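```bash
python3 -m inch '[[45,[0,13,-5],[2,1.6,0]],[45,[55,0,0],[0,0,0]],[45,[45,0,0],[0,0,0]],[45,[5,0,0],[0,0,0]]]' 25; python3 d.py "(.4475,-.124)"
```

```text
time: 28.02
position: [0.4506, -0.1253, 0.0426]
tool_rot: [0.096, 0.698, -0.097, 0.703]
ft_force: [-0.7, 0.5, 0.7]
grip_width: 0.0445
pos [ 0.4506 -0.1253  0.0426] yaw 74.3 tilt [ 0.006 -0.002 -1.   ] dy,dz mm [ 0.4 -3.4] w 0.0445 F [-0.7  0.5  0.7] t 28.025
```

```bash
python3 -m inch '[[45,[18,0,-3],[0,0,0]],[45,[15,0,0],[0,0,0]],[45,[3,0,0],[0,0,0]],[10,[0,0,0],[0,0,0]],[10,[0,0,0],[0,0,0]],[10,[0,0,0],[0,0,0]],[10,[0,0,0],[0,0,0]]]'; python3 d.py "(.4475,-.124)"
```

```text
time: 28.9
position: [0.4517, -0.1265, 0.0099]
tool_rot: [0.096, 0.695, -0.099, 0.706]
ft_force: [-0.1, -0.1, -1.2]
grip_width: 0.02
pos [ 0.4517 -0.1265  0.0099] yaw 74.2 tilt [ 0.014 -0.006 -1.   ] dy,dz mm [ 1.2 -4.8] w 0.02 F [-0.1 -0.1 -1.2] t 28.9
```

```bash
python3 -m inch '[[10,[-40,0,0],[0,0,0]],[10,[-30,0,0],[0,0,0]],[10,[0,37,30],[0,0,0]],[10,[0,37,30],[0,0,0]],[10,[0,37,30],[0,0,0]],[10,[0,37,30],[0,0,0]],[10,[0,33,28],[0,0,0]],[10,[0,0,0],[-10,0,0]],[10,[0,0,0],[-10,0,0]],[10,[0,0,0],[0,0,0]]]'; python3 d.py "(.6443,.0081)"; python3 w.py w9 long_tray "(.6443,.0081)"
```

```text
time: 30.15
position: [0.6464, 0.0131, 0.0826]
tool_rot: [-0.03, 0.703, 0.027, 0.71]
ft_force: [0.1, -0.7, -1.5]
grip_width: 0.0197
pos [0.6464 0.0131 0.0826] yaw 94.6 tilt [ 0.01  -0.005 -1.   ] dy,dz mm [-4.9 -2.5] w 0.0197 F [ 0.1 -0.7 -1.5] t 30.15
c 0.55 [317. 216. 107. 175.] exp [318. 250.]
(array([0.6438, 0.0083]), np.float64(5.0), np.float64(0.481))
30.3 [0.6463 0.0128 0.0827] [[0.01, -0.08, 1.0], [-0.0, 1.0, 0.08], [-1.0, -0.01, 0.01]] [0.56948563 0.00825272 0.2452674 ] [ 0.4 -0.4 -1.5]
```

View pics/w9.png

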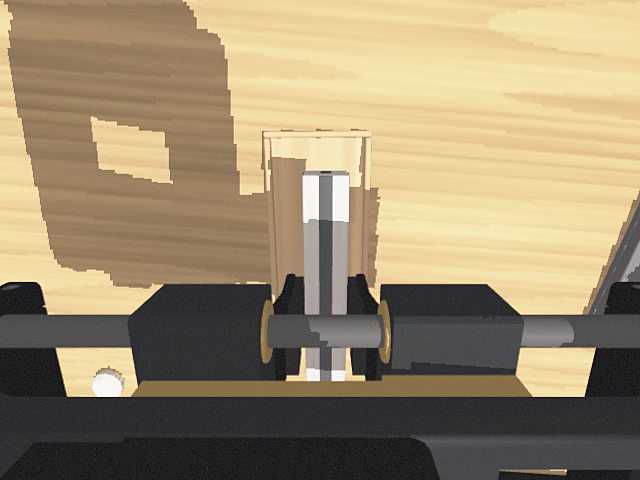

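Bar is held square over the long tray (tray fit repeats to 1 mm). Lower it.

```bash
python3 -m inch '[[10,[25,-5,2],[0,0,0]],[10,[28,0,0],[0,0,0]],[10,[5,0,0],[0,0,0]],[10,[0,0,0],[0,0,0]]]'; python3 d.py "(.6443,.0081)"
```

```text
time: 30.8
position: [0.65, 0.0065, 0.025]
tool_rot: [-0.027, 0.702, 0.024, 0.711]
ft_force: [-0.0, 0.4, 0.0]
grip_width: 0.0196
pos [0.65   0.0065 0.025 ] yaw 94.1 tilt [ 0.013 -0.005 -1.   ] dy,dz mm [ 2.  -5.6] w 0.0196 F [-0.   0.4  0. ] t 30.8
```

```bash
python3 -m inch '[[10,[5,1,0],[0,0,0]],[10,[4,0,0],[0,0,0]],[10,[2,0,0],[0,0,0]],[10,[1,0,0],[0,0,0]]]'; python3 d.py "(.6443,.0081)"
```

```text
time: 31.3
position: [0.6518, 0.0073, 0.0151]
tool_rot: [-0.028, 0.701, 0.023, 0.713]
ft_force: [0.3, -0.3, -0.7]
grip_width: 0.0198
pos [0.6518 0.0073 0.0151] yaw 94.1 tilt [ 0.017 -0.006 -1.   ] dy,dz mm [ 1.3 -7.4] w 0.0198 F [ 0.3 -0.3 -0.7] t 31.3
```

```bash
python3 -m inch '[[10,[2,0,0],[0,0,0]],[10,[1,0,0],[0,0,0]]]'; python3 -m inch '[[30,[0,0,0],[0,0,0]],[30,[0,0,0],[0,0,0]],[30,[-50,0,0],[0,0,0]],[30,[-50,0,0],[0,0,0]],[30,[-55,0,0],[0,0,0]],[30,[-50,0,0],[0,0,0]],[30,[0,0,0],[0,0,0]]]'
python3 - <<'E'
from h import *
for a in [("switch_a",(.6457,.27)),("switch_a",(.605,-.27)),("motor",(.55,.281)),("bar",(.646,.008))]:
    print(a,find(["scene","side"],*a,np.radians([0,30,60,90,120,150])))
a=imaging.camera("side")[120:430,240:500,::-1];b=imaging.camera("scene")[210:370,110:510,::-1]
cv2.imwrite("pics/e.png",np.hstack([cv2.resize(a,(350,417),interpolation=3),np.pad(cv2.resize(b,(450,180),interpolation=3),((0,237),(0,0),(0,0)))]))
print(get_obs()["time"],get_obs()["position"])
E
```

```text
time: 31.55
position: [0.652, 0.0073, 0.0138]
tool_rot: [-0.028, 0.7, 0.023, 0.713]
ft_force: [-1.8, 0.3, 7.1]
grip_width: 0.02
time: 32.42
position: [0.649, 0.0083, 0.2231]
tool_rot: [-0.028, 0.701, 0.023, 0.712]
ft_force: [-0.0, -0.0, -0.8]
grip_width: 0.0299
('switch_a', (0.6457, 0.27)) (2, array([0.6463, 0.2704]), np.float64(-29.6), np.float64(0.831))
('switch_a', (0.605, -0.27)) (2, array([ 0.6049, -0.2716]), np.float64(25.4), np.float64(0.811))
('motor', (0.55, 0.281)) (1, array([0.5505, 0.2824]), np.float64(38.1), np.float64(0.904))
('bar', (0.646, 0.008)) (2, array([0.6463, 0.0081]), np.float64(4.0), np.float64(0.829))
33.325 [0.64587709 0.00864096 0.21788795]
```

View pics/e.png

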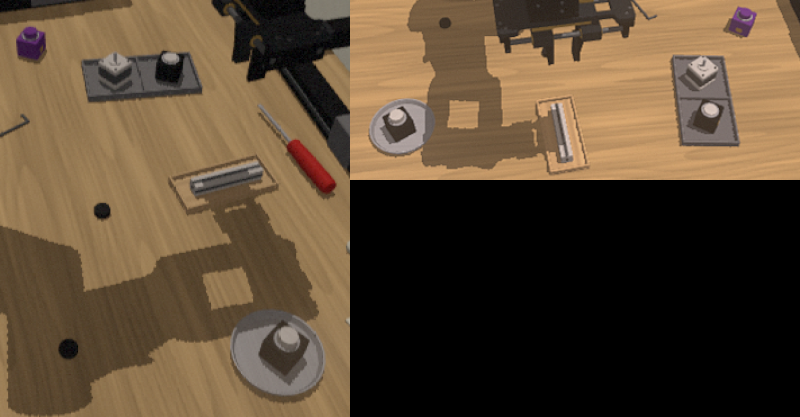

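All four parts are in place and upright or flat, and the latched cap is down. Hand in.

```bash
python3 -c "
from rig import robot
print(robot.hand_in())"
```

```text
the job is handed in; nothing more can be done
None
```

All four parts are sorted and the job is handed in at about 33 s of the 122 s allowed; the hand-in gave no verdict.

- **Clicking:** The black switch first at (0.440, 0.105) stayed down after its click. The one at (0.421, 0.304) sprang back. The green and purple look-alikes were left alone.
- **Placing:** The latched switch is in the +x bay of the two-bay tray and the motor in the -x bay. The other switch is in the dish, and the bar lies flat in the long tray.

**Last checks** (scene and side camera fits, about 2 mm accuracy):

| Part | Position found | Target centre |
|---|---|---|
| Latched switch | (0.646, 0.270) | bay (0.646, 0.270) |
| Motor | (0.550, 0.282) | bay (0.548, 0.281) |
| Faulty switch | (0.605, -0.272) | dish (0.605, -0.270) |
| Bar | (0.646, 0.008) | long tray (0.644, 0.008) |

In the last pictures everything stands upright or lies flat, the latched cap is down and the other is out. The gripper is clear of everything, at z = 0.22.

**Doubts and weak spots:**
- Cap states were judged only from the pictures.
- The final motor fit used one camera, because the other gave no usable mask. A two-view fit just after placing it agreed within 1 mm.
- The motor was gripped about 13 mm higher than planned, because the fingers were still closing when the lift began. It stayed upright.
- The fingertips pressed with 43 N and 30 N when the caps bottomed out.

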